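Wedge the splash gate shut

ROBOT

A 6-joint arm with a two-finger parallel gripper is mounted at the origin on a cart in front of the work surface, level with it; the furniture and walls round the work are solid. World frame = base frame: x ahead of the robot, y to its left, z up, the work surface at z = 0. Lengths are in mm, angles in degrees, forces in N, time in s.
With the tool pointing down it reaches from about 375 to 750 mm from the base axis. Payload 9 kg.
Tool frame: the origin (TCP) lies midway between the tips of the shut fingers; the grasp point (between the pads) lies 19 mm behind it; z points along the fingers, y is the direction in which the jaws open and shut (so a half turn about z gives the same grasp; the last joint's range is limited). The gripper opens to 85 mm and grips with 20 to 120 N. Pads are 22 mm wide; open, the fingers measure 114 mm over their backs; the gripper's body (76 mm by 85 mm) begins 54 mm behind the grasp point. The pads swing forward as they close: fully open they stand 13 mm farther back than shut.
Start: joints at [-78.593, 5.964, 5.575, 89.605, 0, 77.527], TCP at [242.915, -548.661, 231.331] pointing down, gripper open.
Joint ranges: [-171.21, 171.21], [-48.23, 106.86], [-62.78, 66.21], [-105.2, 120.99], [-86.42, 89.51], [-180, 180]. Speed limits (degrees/s): [127.2, 127.2, 147.25, 180, 180, 180].

INTERFACE

Orientations are given as [roll, pitch, yaw] about the fixed x, y, z axes, in that order (R = Rz(yaw) Ry(pitch) Rx(roll)).
In Python, from rig import bot gives the robot as it stands. The module is installed in compiled form; this text tells all that it offers.
- The arm moves only by the tool play_rows, never from a script. Its argument "increments" is a list of rows, each a list of 7 numbers: the shift along the world's x, y, z in mm, then the turn, a rotation vector about the world's x, y, z in degrees, then the opening, from 0 (shut) to 1 (fully open). A call has 1 to 12 rows; each row is the pose to reach, as a shift and turn from the pose commanded when the call began; what a row does not reach only later rows make up. A row lasts 1/12 s, in which the tool goes at most 41.7 mm and 7.16 degrees, less where a joint would pass 70% of its speed; a pose out of reach is approached as far as the arm can. A call with a gripper value outside its range is refused whole. The fingers move at their own pace and stop on an object; the grip force is fixed at half the most. Time passes only in rows, so rows that repeat a pose let the fingers close. It gives the time, the measured TCP pose, the force and the opening at its end, in the units of the state.
- bot.get_state(): the state, without advancing time (a new reading comes with each control period).
- bot.read_camera(name): name is "scene" or "top" or "wrist"; returns a dict with "pixels" (400x640x3 uint8, red, green, blue), "fx", "fy", "cx", "cy" (pixels), "rvec" (rotation vector, rad) and "tvec" (3), from world to camera coordinates, as OpenCV has them; the wrist camera has in their place "T_tool_cam" (4x4, takes a point from camera to tool coordinates, whose origin is the TCP and whose axes are the flange's). Camera axes: x right, y down, z forward; pixel columns grow to the right and rows downward; lengths in mm; the calibration is good to about 2 mm. A picture is of the moment at which its call begins: read the wrist's pose just before it. There is no depth.
- bot.job_done(): hands the job in, once; it reports no verdict.
The state is a dict: "time": time; "qpos": joint angles; "qd": joint speeds; "joint_torque": joint torques, N m; "eef_pos": TCP position; "ee_rot": TCP orientation; "contact_force": force on the tool from outside, world axes, zero at the start; "moment": the same for the moment, N m; "grip_width": finger opening in mm.
Only numpy, scipy, OpenCV 4.12 (cv2) and the standard library are available. Lean on these libraries where they do the work, as an engineer would, in place of code of your own. Each camera call takes 0.05 s, during which the arm holds its last target. There are 200 camera calls.

TASK

Swing the little splash gate fully shut against its stop. Then hold the wooden wedge flat on the base plate, thin end first, square to the gate, and tap it in under the gate near its free end until it jams firmly, but do not force it; let go and leave it jammed there with the gate shut, without disturbing the things standing around.

Things in the scene. Friction and masses are not known exactly. Their poses are not given: they have to be found in the camera images.
- gate (a joint): Vertical hinge of the splash gate at its left (+y of the stand) post. 0 = shut against the stop post, grows as the free end swings toward the robot (up to 1.2 rad). It turns lightly (about 0.03 N m of friction) and stays where it is left.
- stand: Fixed stand of the gate: two aluminium posts 20 mm across, 106 mm high. Origin on the worktop (z = 0) under the middle of the shut panel; x points away from the robot's side through the gate, y along the shut panel toward the hinge, z up. Hinge axis at (0, 115) mm; the stop post stands behind the free end at (19, -92) mm.
- panel: The swinging white panel with an aluminium bottom rail: 200 mm long, 10 mm thick, underside 15 mm and top 85 mm above the worktop; does not give upward. The gap below it to the base plate is 7 to 11 mm. Origin on the hinge axis at worktop height, the panel reaches from 15 to 215 mm from it; y along the panel toward the hinge, -x is the face toward the robot when shut.
- panel_mark (a point): Point on the panel's underside where the wedge belongs, 45 mm from the free end; within 40 mm either way along the panel is good. Axes as the panel's.
- wedge: Loose plain wooden wedge, 150 mm long (its x), 36 mm wide (its y), 60 to 130 g, lying flat on the worktop. Flat underside, sloping top: 3 mm thick at the tip (+x end), 21.75 mm at the heel (-x end), slope 1 in 8. Origin at the centre of the underside.
- wedge_tip (a point): Middle of the thin edge of the wedge, on the underside. Sliding freely on the plate takes 1 to 4 N; once the slope meets the panel the push needed grows by about 5 N per mm. The wedge is self-locking: pushed in with about 14 to 20 N it stays jammed when released, under 10 N it may be left loose; over 30 N is forcing it.
- wedge_heel (a point): Grip point of the wedge: 22 mm from the heel end, mid-width, 12 mm above the underside, to be gripped across the 36 mm width.
- beaker: Small clear beaker, 57 mm across, 60 mm high, standing behind the gate; leave alone. Origin at the centre of its underside.
- dropper: Yellow dropper bottle, 29 mm across, 87 mm high, standing behind the gate; leave alone. Origin at the centre of its underside.
- tape: Roll of white tape, 65 mm across, 19 mm high, lying left of the base plate; leave alone. Origin at the centre of its underside.
- plate_front (a point): Worktop height below the middle of the front edge of the flat fixed grey base plate, 195 mm in front of the panel. The plate is 270 mm wide and runs from here to 95 mm behind the panel. Its top lies between 4 and 8 mm above the worktop; that height differs from run to run and is not measured.
Mind the look-alikes: they are no part of the job. What is meant by the wedge is not blue or turquoise, and is the larger of those in its own colour.

How it is judged:
By the outcome, as a careful person would: the job done as asked, in the order asked, and still so for the second after the job is handed in, with the robot touching nothing.
It also fails if it takes over 64 s, if anything falls off the work surface, if the arm or the gripper's body presses on something with over 40 N, if the wrist force passes 120 N, or if a joint passes its speed limit or range.

## Working session

There is one attempt and no reset: what is moved stays moved. The work goes in short steps, Python scripts to look and compute and a tool call to move; the robot and the scene stay as the last step left them, time stands still between calls to the robot, and variables do not carry over. Pictures are saved under pics/ and viewed, on a budget of 10 in all, crops included, one or two more only if the job needs it, and the job is handed in when it is done.

Besides the shell and the picture viewer there is one more tool, called after "Request:" as name(argument=value, ...), one argument or row to a line, values as JSON. play_rows: Moves the arm, as the interface text tells. Its arguments: {"type":"object","properties":{"increments":{"type":"array","items":{"type":"array","items":{"type":"number"}}}},"required":["increments"]}

```bash
mkdir -p pics; cat > h.py <<'E'
import numpy as np, cv2
from rig import bot
def snap(n,f):
    s=bot.get_state(); c=bot.read_camera(n); cv2.imwrite('pics/'+f,c['pixels'][:,:,::-1]); return s,c
E
python3 - <<'E'
from h import *
import pickle
for n in('scene','top'):
    s,c=snap(n,n+'1.png'); pickle.dump(c,open(n+'.pkl','wb'))
    print(n,c['fx'],c['fy'],c['cx'],c['cy'],c['rvec'],c['tvec'])
print(s)
E
```

```text
scene 429.8832111038463 429.8832111038463 318.8702344205729 194.8121722024137 [ 1.11896992 -2.43406185  0.95288706] [ 264.11942692  438.84071672 1141.51309495]
top 469.9095418764065 469.9095418764065 323.49068456113037 195.88009459271677 [ 2.17481675 -2.11680265  0.1770687 ] [-169.65764621  591.22510833 1663.73532126]
{'time': 0.05, 'qpos': array([-7.85926147e+01,  6.00071048e+00,  5.52797793e+00,  8.96060143e+01,
        4.04517204e-04,  7.75281719e+01]), 'qd': array([-0.03121492,  0.06547018, -0.01791699, -0.00624841, -0.03716474,
       -0.044954  ]), 'joint_torque': array([ 6.11586613e-03, -5.58728206e+01,  5.05205011e+01,  1.35593105e-02,
       -3.85324138e-04, -2.19919809e-05]), 'eef_pos': array([ 242.84215733, -548.290074  ,  230.50978549]), 'ee_rot': array([-1.79923199e+02, -1.74011084e-02,  2.38792015e+01]), 'contact_force': array([0.67891161, 0.57478201, 0.4809108 ]), 'moment': array([ 0.00130205, -0.02150054, -0.05560351]), 'grip_width': 85.07847075243798}
```

View pics/scene1.png

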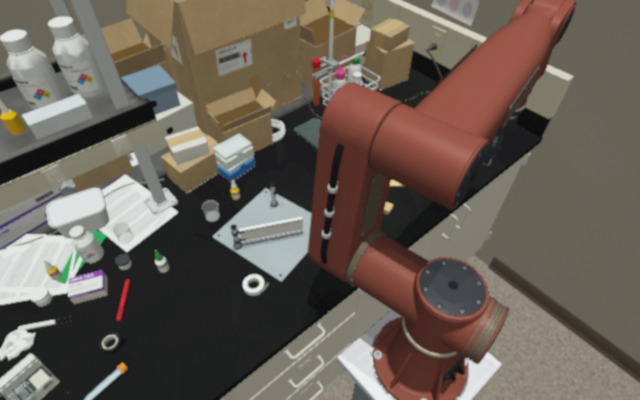

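View pics/top1.png

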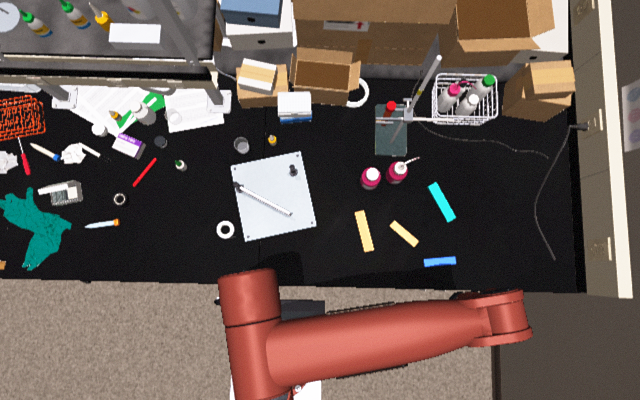

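The top view shows the plate around (273,197), the gate open with its hinge at (237,187) and free end at (291,214), and the stop post at (293,170). The larger wooden wedge is at (364,231). The smaller one at (404,234) and the turquoise and blue ones are look-alikes. I'll zoom in.

```bash
cat >> h.py <<'E'
def ray(c,u,v):
    R=cv2.Rodrigues(np.array(c['rvec']))[0]; t=np.array(c['tvec']).ravel()
    d=R.T@np.array([(u-c['cx'])/c['fx'],(v-c['cy'])/c['fy'],1]); return -R.T@t,d
def atz(c,u,v,z):
    o,d=ray(c,u,v); return o+d*(z-o[2])/d[2]
E
python3 - <<'E'
from h import *
import pickle
c=pickle.load(open('top.pkl','rb'))
im=cv2.imread('pics/top1.png')[140:270,215:415]
cv2.imwrite('pics/topz.png',cv2.resize(im,None,fx=4,fy=4,interpolation=cv2.INTER_CUBIC))
for n,u,v,z in [('wt',359,211,0),('wb',369,251,0),('hinge',237,187,106),('free',291,214,85),('stop',293,170,106),('plFL',246,240,6),('plFR',315,226,6),('plBL',232,166,6),('plBR',301,152,6),('tape',226,229,19),('beak',241,145,60),('drop',272,140,87)]:
    print(n,atz(c,u,v,z).round(0))
E
```

```text
wt [ 550. -288.    0.]
wb [ 402. -327.    0.]
hinge [609. 152. 106.]
free [522. -40.  85.]
stop [676. -43. 106.]
plFL [430. 126.   6.]
plFR [ 489. -126.    6.]
plBL [706. 192.   6.]
plBR [767. -65.   6.]
tape [468. 199.  19.]
beak [774. 154.  60.]
drop [788.  38.  87.]
```

View pics/topz.png

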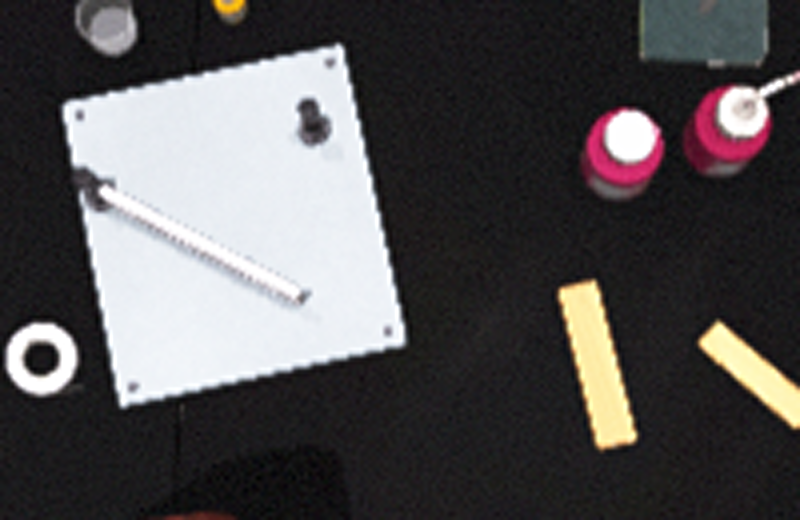

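Shut, the gate should lie along yaw about 13°, and it now stands about 0.7 rad open. The wedge lies around (476,-308) at yaw about 15°. I'll move above it so the wrist camera can show which end is thick.

Request:
play_rows(
  increments=[
    [35,37,0,0,0,-5,1],
    [70,73,0,0,0,-10,1],
    [105,110,0,0,0,-10,1],
    [140,146,0,0,0,-10,1],
    [170,180,0,0,0,-10,1],
    [195,215,0,0,0,-10,1],
    [195,230,0,0,0,-10,1],
    [195,230,0,0,0,-10,1],
    [195,230,0,0,0,-10,1],
  ],
)

```text
time: 0.85
eef_pos: [439.2, -315.9, 231.3]
ee_rot: [-180.0, -0.0, 14.1]
contact_force: [-0.1, -0.6, 0.2]
grip_width: 85.9
```

```bash
python3 - <<'E'
from h import *
import pickle
s,c=snap('wrist','w1.png'); pickle.dump((s,c),open('w1.pkl','wb'))
print(s['eef_pos'],s['ee_rot'],s['contact_force'],s['time']); print(c['T_tool_cam'],c['fx'],c['cx'],c['cy'])
E
```

```text
[ 439.23892608 -315.88115084  231.27483558] [-1.79970300e+02 -8.87303234e-03  1.41184470e+01] [-0.10580421 -0.59053117  0.214765  ] 0.85
[[ 6.77150211e-04 -9.58851231e-01 -2.83908185e-01  7.21056788e+01]
 [ 9.99999504e-01  8.56835877e-04 -5.08714677e-04 -9.65466074e-01]
 [ 7.31044414e-04 -2.83907700e-01  9.58851335e-01 -1.42374665e+02]
 [ 0.00000000e+00  0.00000000e+00  0.00000000e+00  1.00000000e+00]] 336.3986031088757 319.41491557681815 204.10687687407247
```

View pics/w1.png

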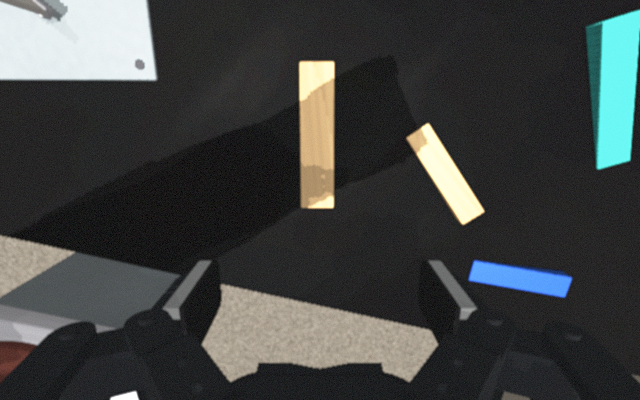

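The wrist view shows the wedge spanning columns 300-335 and rows 61-208. No end face is visible, so I'll find the heel from the apparent width at each end.

```bash
cat >> h.py <<'E'
from scipy.spatial.transform import Rotation as Ro
def wray(s,c,u,v):
    T=np.array(c['T_tool_cam']); R=Ro.from_euler('xyz',s['ee_rot'],degrees=True).as_matrix()
    d=R@T[:3,:3]@np.array([(u-c['cx'])/c['fx'],(v-c['cy'])/c['fy'],1]); return R@T[:3,3]+s['eef_pos'],d
def watz(s,c,u,v,z):
    o,d=wray(s,c,u,v); return o+d*(z-o[2])/d[2]
def wpix(s,c,P):
    T=np.array(c['T_tool_cam']); R=Ro.from_euler('xyz',s['ee_rot'],degrees=True).as_matrix()
    p=T[:3,:3].T@(R.T@(np.array(P)-s['eef_pos'])-T[:3,3]); return np.array([c['fx']*p[0]/p[2]+c['cx'],c['fy']*p[1]/p[2]+c['cy']])
E
python3 - <<'E'
from h import *
import pickle
s,c=pickle.load(open('w1.pkl','rb'))
p=c['pixels'][:,:,0].astype(float)
def edge(row):
    r=p[row]; m=np.median(r[308:328])/2
    def x(a,b,st):
        for i in range(a,b,st):
            if r[i]<m: return i-st*(m-r[i])/(r[i-st]-r[i])
    return x(317,280,-1),x(317,360,1)
for row in range(64,206,10):
    a,b=edge(row); print(row,round(a,2),round(b,2),[round(np.linalg.norm(watz(s,c,a,row,z)-watz(s,c,b,row,z)),1) for z in(3,21)])
for u,v in[(317.5,61),(317.5,208.5)]: print(watz(s,c,u,v,3),watz(s,c,u,v,21.75))
E
```

```text
64 298.14 334.6 [np.float64(37.3), np.float64(35.5)]
74 298.25 334.57 [np.float64(37.5), np.float64(35.6)]
84 298.27 333.85 [np.float64(37.0), np.float64(35.2)]
94 298.16 334.14 [np.float64(37.7), np.float64(35.9)]
104 298.83 333.99 [np.float64(37.1), np.float64(35.3)]
114 299.04 333.93 [np.float64(37.1), np.float64(35.3)]
124 299.21 333.92 [np.float64(37.3), np.float64(35.4)]
134 299.49 333.88 [np.float64(37.2), np.float64(35.4)]
144 299.49 333.87 [np.float64(37.5), np.float64(35.7)]
154 299.63 333.86 [np.float64(37.7), np.float64(35.8)]
164 299.94 333.93 [np.float64(37.7), np.float64(35.9)]
174 299.75 333.98 [np.float64(38.3), np.float64(36.5)]
184 299.77 333.88 [np.float64(38.5), np.float64(36.6)]
194 300.01 333.96 [np.float64(38.7), np.float64(36.8)]
204 300.69 334.01 [np.float64(38.3), np.float64(36.4)]
[ 549.67092665 -284.66278935    3.        ] [ 547.60991698 -285.30878721   21.75      ]
[ 396.79321737 -322.96292107    3.        ] [ 402.46557031 -321.67149582   21.75      ]
```

The heel is at the robot's side: the end-to-end length fits 150 mm only that way, and the width ratio agrees. So the tip is near (549,-285), the heel near (402,-322), yaw about 14°. Next is the gate, so I'll move in front of it with the fingers shut and look.

Request:
play_rows(
  increments=[
    [0,40,0,0,0,0,0],
    [0,80,0,0,0,0,0],
    [0,120,0,0,0,0,0],
    [0,160,0,0,0,0,0],
    [0,200,0,0,0,0,0],
    [0,240,0,0,0,0,0],
    [0,270,0,0,0,0,0],
    [0,290,0,0,0,0,0],
    [0,290,0,0,0,0,0],
    [0,290,0,0,0,0,0],
  ],
)

```text
time: 1.73
eef_pos: [438.0, -29.2, 231.3]
ee_rot: [180.0, 0.0, 13.9]
contact_force: [-0.4, 0.3, 1.2]
grip_width: -0.0
```

```bash
python3 - <<'E'
from h import *
import pickle
s,c=snap('wrist','w2.png'); pickle.dump((s,c),open('w2.pkl','wb'))
print(s['eef_pos'],s['ee_rot'],s['contact_force'],s['time'],s['grip_width'])
E
```

```text
[437.98813432 -29.19155687 231.28969462] [1.79964555e+02 6.67567973e-03 1.39074350e+01] [-0.44132052  0.26375033  1.1508134 ] 1.7333 -0.0034748434841152826
```

View pics/w2.png

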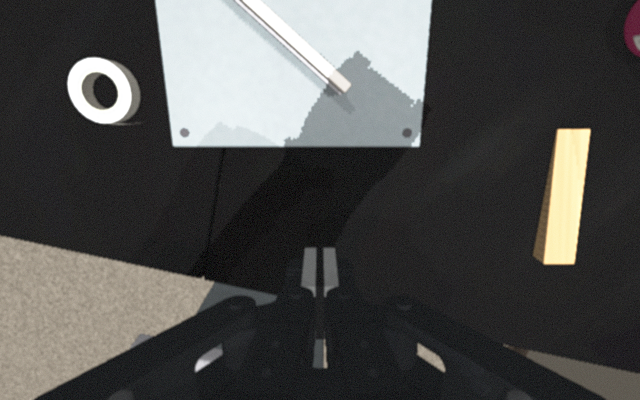

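This view confirms it: the wedge's tall side face widens toward the robot, so the heel is at the -x end. The plate's front edge runs (173,147) to (420,147), and the panel's free end top is near (345,84).

```bash
python3 - <<'E'
from h import *
import pickle
s,c=pickle.load(open('w2.pkl','rb'))
L=watz(s,c,173,147,6);R=watz(s,c,420,147,6);m=(L+R)/2
d=L-R; yaw=np.degrees(np.arctan2(-d[0],d[1])); ex=np.array([np.cos(np.radians(yaw)),np.sin(np.radians(yaw))]); ey=np.array([-ex[1],ex[0]])
print(L,R,np.linalg.norm(d),yaw,m); O=m[:2]+195*ex; print('O',O,'hinge',O+115*ey,'mark',O-55*ey,'free',O-100*ey)
for u,v in[(345,82),(350,84),(330,92)]: print(watz(s,c,u,v,85))
t=pickle.load(open('top.pkl','rb'))
P=[atz(t,u,v,6)[:2] for u,v in[(245.5,242),(316.3,226),(231.5,165.8),(300.8,151)]]
print(P, np.mean(P,0)); print('O from centre',np.mean(P,0)+50*ex, P[2]-P[0],P[0]-P[1])
E
```

```text
[426.46524608 132.76045784   6.        ] [ 491.07669153 -127.40616443    6.        ] 268.0695995909277 13.947038016578388 [458.77096881   2.67714671   6.        ]
O [648.02216111  49.67700003] hinge [620.30429889 161.28667754] mark [661.27852999  -3.70154139] free [672.12464999 -47.37489346]
[529.60168969 -26.67438954  85.        ]
[529.10552885 -31.00105139  85.        ]
[519.25284097 -16.82622098  85.        ]
[array([422.97017493, 127.25080327]), array([ 488.74201226, -130.36554239]), array([706.52771088, 194.38525429]), array([771.20042257, -63.71081094])] [597.36008016  31.88992606]
O from centre [645.8860269  43.9411705] [283.55753594  67.13445102] [-65.77183733 257.61634566]
```

Both measurements agree on the stand: origin about (647,47), yaw 13.9°, and the tool is already aligned to it. I'll descend in front of the panel.

Request:
play_rows(
  increments=[
    [15,5,-36,0,0,0,0],
    [30,10,-72,0,0,0,0],
    [44,15,-108,0,0,0,0],
    [44,15,-144,0,0,0,0],
    [44,15,-176,0,0,0,0],
    [44,15,-176,0,0,0,0],
    [56,16,-176,0,0,0,0],
    [69,17,-176,0,0,0,0],
    [81,17,-176,0,0,0,0],
    [93,18,-176,0,0,0,0],
    [105,19,-176,0,0,0,0],
    [118,19,-176,0,0,0,0],
  ],
)

```text
time: 2.78
eef_pos: [557.3, -11.4, 57.4]
ee_rot: [179.9, -0.1, 13.8]
contact_force: [-0.5, 0.1, 0.5]
grip_width: 0.1
```

Request:
play_rows(
  increments=[
    [12,1,0,0,0,0,0],
    [24,2,0,0,0,0,0],
    [36,2,0,0,0,0,0],
    [48,3,0,0,0,0,0],
    [58,3,0,0,0,0,0],
    [66,4,0,0,0,0,0],
    [70,4,0,0,0,0,0],
    [70,4,0,0,0,0,0],
    [70,4,0,0,0,0,0],
  ],
)

```text
time: 3.53
eef_pos: [626.2, -6.7, 56.2]
ee_rot: [180.0, -0.0, 13.8]
contact_force: [0.0, 0.1, -0.5]
grip_width: 0.1
```

Request:
play_rows(
  increments=[
    [5,1,0,0,0,0,0],
    [8,2,0,0,0,0,0],
    [11,3,0,0,0,0,0],
    [13,3,0,0,0,0,0],
    [13,3,0,0,0,0,0],
    [13,3,0,0,0,0,0],
  ],
)

```text
time: 4.03
eef_pos: [638.9, -2.5, 55.2]
ee_rot: [180.0, 0.0, 13.9]
contact_force: [-0.1, -0.8, -0.6]
grip_width: 0.1
```

Request:
play_rows(
  increments=[
    [2,0.5,0,0,0,0,0],
    [4,1,0,0,0,0,0],
    [4,1,0,0,0,0,0],
    [4,1,0,0,0,0,0],
  ],
)

```text
time: 4.37
eef_pos: [643.0, -1.6, 55.3]
ee_rot: [180.0, 0.0, 13.9]
contact_force: [-0.6, -0.0, 0.5]
grip_width: -0.3
```

Request:
play_rows(
  increments=[
    [1.5,0.4,0,0,0,0,0],
    [3,0.7,0,0,0,0,0],
    [3,0.7,0,0,0,0,0],
  ],
)

```text
time: 4.62
eef_pos: [645.3, -1.0, 55.2]
ee_rot: [-180.0, 0.1, 13.9]
contact_force: [-3.7, -1.2, 2.6]
grip_width: -0.2
```

```bash
python3 - <<'E'
from h import *
import pickle
s,c=snap('top','t2.png')
im=cv2.imread('pics/t2.png')[130:270,215:415]
cv2.imwrite('pics/t2z.png',cv2.resize(im,None,fx=4,fy=4,interpolation=cv2.INTER_CUBIC))
print(s['contact_force'])
E
```

```text
[-3.70657401 -1.16189491  2.55494745]
```

View pics/t2z.png

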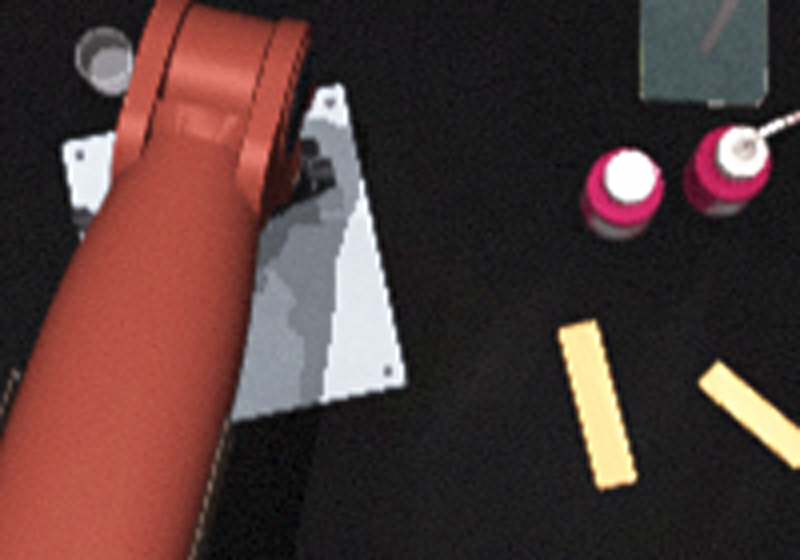

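The arm hides the gate here, but a steady 3.9 N reaction along the push says the panel is on its stop. I'll nudge a little more, then back off straight and go up.

Request:
play_rows(
  increments=[
    [1,0.2,0,0,0,0,0],
    [1,0.2,0,0,0,0,0],
  ],
)

```text
time: 4.83
eef_pos: [645.4, -1.0, 55.1]
ee_rot: [-180.0, 0.2, 13.9]
contact_force: [-10.4, -2.1, 5.6]
grip_width: -0.0
```

Request:
play_rows(
  increments=[
    [-6,-1.5,0,0,0,0,0],
    [-30,-7,0,0,0,0,0],
    [-65,-16,0,0,0,0,0],
    [-100,-25,10,0,0,0,0],
    [-125,-31,45,0,0,0,0],
    [-140,-35,85,0,0,0,0],
    [-140,-35,125,0,0,0,0],
    [-140,-35,150,0,0,0,0],
    [-140,-35,150,0,0,0,0],
    [-140,-35,150,0,0,0,0],
  ],
)

```text
time: 5.67
eef_pos: [508.1, -36.2, 207.4]
ee_rot: [179.9, -0.2, 13.9]
contact_force: [0.2, 0.2, -0.8]
grip_width: -0.2
```

```bash
python3 - <<'E'
from h import *
import pickle
s,c=snap('wrist','w3.png'); pickle.dump((s,c),open('w3.pkl','wb'))
print(s['eef_pos'],s['ee_rot'],s['contact_force'],s['time'],s['grip_width'])
E
```

```text
[508.13951649 -36.19333017 207.40777716] [179.86499487  -0.23118382  13.87529596] [ 0.2205537   0.22048816 -0.75788359] 5.6667 -0.21879798426523095
```

View pics/w3.png

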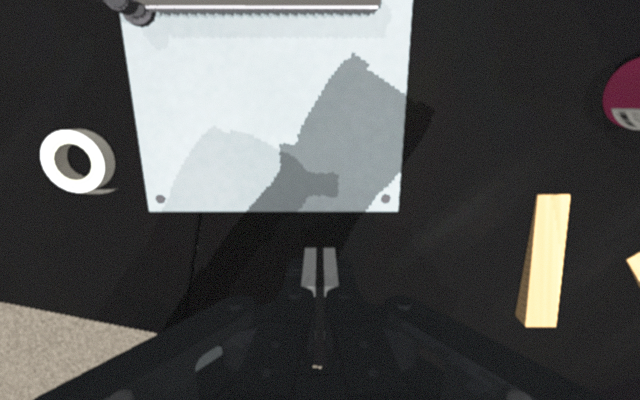

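The gate is now parallel to the plate's front edge (rows 5-15), with its free end near column 380: it is shut. I'll compute its location, and the wedge's position from this second view.

```bash
python3 - <<'E'
from h import *
import pickle
s,c=pickle.load(open('w3.pkl','rb')); s1,c1=pickle.load(open('w1.pkl','rb'))
yaw=np.radians(13.9); ex=np.array([np.cos(yaw),np.sin(yaw)]); ey=np.array([-ex[1],ex[0]])
O=np.array([647,47])
st=lambda p:np.round([(p[:2]-O)@ex,(p[:2]-O)@ey],1)
for u,v in[(380,8),(380,13)]: print('free',[st(watz(s,c,u,v,z)) for z in(15,85)])
L=watz(s,c,149,212,6);R=watz(s,c,399,212,6); print('front',st(L),st(R))
print('pixel row of panel', [wpix(s,c,np.append(O+ex*a-50*ey,z)) for a,z in((-5,15),(-5,85),(5,85))])
# wedge heel top corners and tip
def tri(a,b):
    o1,d1=a;o2,d2=b; A=np.stack([d1,-d2],1); k=np.linalg.lstsq(A,o2-o1,rcond=None)[0]; p,q=o1+d1*k[0],o2+d2*k[1]; return (p+q)/2,np.linalg.norm(p-q)
for n,a,b in[('heelL',(300.3,208.5),(526,327.5)),('heelR',(334,208.5),(557,327.5)),('tipL',(298.3,61),(538,195)),('tipR',(334.7,61),(570,195))]:
    print(n,tri(wray(s1,c1,*a),wray(s,c,*b)))
E
```

```text
free [array([   0.2, -100.4]), array([-17.2, -89.1])]
free [array([  -3.8, -100.6]), array([-20.4, -89.2])]
front [-192.4  135.9] [-192.5 -132.1]
pixel row of panel [array([323.16898994,  14.49777018]), array([324.41857624, -11.93533197]), array([324.48305093, -28.62416835])]
heelL (array([ 399.06745525, -303.52503154,   23.60319582]), np.float64(1.2430159954631474))
heelR (array([ 407.16455537, -339.19422753,   22.05731721]), np.float64(0.36406467249768487))
tipL (array([ 544.91737642, -265.80409478,    4.25613611]), np.float64(0.32467913956653766))
tipR (array([ 553.6032944 , -301.56904446,    1.24757785]), np.float64(1.1657766878152311))
```

The heel triangulates to (403,-321,22) and the tip to (549,-284,3), which matches the text. The grip point is (424.5,-316). I'll move above it with the fingers open.

Request:
play_rows(
  increments=[
    [-10,-35,0,0,0,0,1],
    [-20,-70,0,0,0,0,1],
    [-30,-105,0,0,0,0,1],
    [-42,-140,0,0,0,0,1],
    [-53,-175,0,0,0,0,1],
    [-63,-210,0,0,0,0,1],
    [-74,-245,-20,0,0,0,1],
    [-84,-280,-50,0,0,0,1],
    [-84,-280,-90,0,0,0,1],
    [-84,-280,-125,0,0,0,1],
    [-84,-280,-155,0,0,0,1],
    [-84,-280,-155,0,0,0,1],
  ],
)

```text
time: 6.72
eef_pos: [419.0, -311.4, 41.9]
ee_rot: [-179.4, 0.3, 13.8]
contact_force: [-1.5, 1.2, -0.9]
grip_width: 85.5
```

Request:
play_rows(
  increments=[
    [0,0,0,0,0,0,1],
    [0,0,0,0,0,0,1],
  ],
)

```text
time: 6.88
eef_pos: [423.3, -316.0, 51.5]
ee_rot: [180.0, -0.0, 13.9]
contact_force: [0.4, 0.2, -0.2]
grip_width: 85.3
```

Request:
play_rows(
  increments=[
    [1,0,-12,0,0,0,1],
    [1,0,-24,0,0,0,1],
    [1,0,-34,0,0,0,1],
    [1,0,-42,0,0,0,1],
    [1,0,-47,0,0,0,1],
    [1,0,-49,0,0,0,1],
    [1,0,-49,0,0,0,1],
  ],
)

```text
time: 7.47
eef_pos: [423.7, -315.4, 0.7]
ee_rot: [-180.0, 0.0, 13.9]
contact_force: [-0.8, -0.4, 0.7]
grip_width: 85.4
```

Request:
play_rows(
  increments=[
    [0,0,0,0,0,0,0.7],
    [0,0,0,0,0,0,0.5],
    [0,0,0,0,0,0,0],
    [0,0,0,0,0,0,0],
    [0,0,0,0,0,0,0],
    [0,0,0,0,0,0,0],
    [0,0,0,0,0,0,0],
  ],
)

```text
time: 8.05
eef_pos: [424.3, -316.2, 2.0]
ee_rot: [179.9, -0.0, 13.9]
contact_force: [0.1, -0.1, 6.1]
grip_width: 34.9
```

It's gripped (opening 34.9). I'll lift and carry it over so the tip sits about 30 mm in front of the gate in line with the mark, with TCP about (506,-45).

Request:
play_rows(
  increments=[
    [0,0,6,0,0,0,0],
    [0,0,18,0,0,0,0],
    [0,0,34,0,0,0,0],
    [0,0,46,0,0,0,0],
    [3,10,50,0,0,0,0],
    [8,28,50,0,0,0,0],
    [16,54,50,0,0,0,0],
    [24,84,50,0,0,0,0],
    [33,114,50,0,0,0,0],
    [42,144,50,0,0,0,0],
    [50,172,50,0,0,0,0],
    [58,198,50,0,0,0,0],
  ],
)

```text
time: 9.05
eef_pos: [481.9, -115.3, 51.4]
ee_rot: [-180.0, -0.0, 13.9]
contact_force: [-0.1, 0.0, -1.1]
grip_width: 34.6
```

Request:
play_rows(
  increments=[
    [7,22,0,0,0,0,0],
    [13,42,0,0,0,0,0],
    [18,58,0,0,0,0,0],
    [21,68,0,0,0,0,0],
    [23,73,0,0,0,0,0],
    [23,73,0,0,0,0,0],
    [23,73,0,0,0,0,0],
  ],
)

```text
time: 9.63
eef_pos: [504.8, -45.0, 51.3]
ee_rot: [180.0, 0.0, 13.9]
contact_force: [-0.6, -0.0, -0.4]
grip_width: 34.9
```

```bash
python3 - <<'E'
from h import *
import pickle
s,c=snap('wrist','w4.png'); pickle.dump((s,c),open('w4.pkl','wb'))
print(s['eef_pos'],s['ee_rot'],s['contact_force'],s['moment'],s['time'],s['grip_width'])
E
```

```text
[504.79076844 -45.02115278  51.30570773] [1.79983283e+02 1.55581610e-02 1.38876923e+01] [-0.59110488 -0.03530536 -0.4273122 ] [-0.093545    0.01794115 -0.0031109 ] 9.6333 34.93351511728429
```

View pics/w4.png

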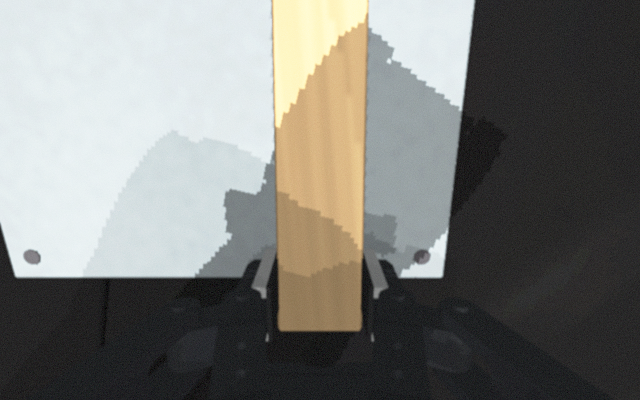

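The wedge sits straight in the jaws with the heel toward the robot. I'll lower it, then feel for the plate.

Request:
play_rows(
  increments=[
    [0,0,-8,0,0,0,0],
    [0,0,-18,0,0,0,0],
    [0,0,-28,0,0,0,0],
    [0,0,-35,0,0,0,0],
    [0,0,-39,0,0,0,0],
    [0,0,-40,0,0,0,0],
    [0,0,-40,0,0,0,0],
    [0,0,-40,0,0,0,0],
  ],
)

```text
time: 10.35
eef_pos: [505.1, -44.8, 11.6]
ee_rot: [180.0, -0.0, 13.9]
contact_force: [-0.1, -0.6, -1.5]
grip_width: 34.7
```

Request:
play_rows(
  increments=[
    [0,0,-1,0,0,0,0],
    [0,0,-1,0,0,0,0],
    [0,0,-1,0,0,0,0],
  ],
)

```text
time: 10.6
eef_pos: [505.1, -44.8, 10.6]
ee_rot: [180.0, -0.0, 13.9]
contact_force: [0.0, -0.9, -0.8]
grip_width: 34.6
```

Request:
play_rows(
  increments=[
    [0,0,-1,0,0,0,0],
    [0,0,-1,0,0,0,0],
    [0,0,-1,0,0,0,0],
  ],
)

```text
time: 10.85
eef_pos: [504.9, -44.8, 9.3]
ee_rot: [180.0, 0.0, 13.9]
contact_force: [-0.6, 0.5, -0.8]
grip_width: 34.8
```

Request:
play_rows(
  increments=[
    [0,0,-1,0,0,0,0],
    [0,0,-1,0,0,0,0],
    [0,0,-1,0,0,0,0],
  ],
)

```text
time: 11.1
eef_pos: [504.9, -44.7, 8.3]
ee_rot: [-180.0, 0.0, 13.9]
contact_force: [-0.5, -0.9, -0.9]
grip_width: 34.3
```

Request:
play_rows(
  increments=[
    [0,0,-0.7,0,0,0,0],
    [0,0,-0.7,0,0,0,0],
    [0,0,-0.7,0,0,0,0],
  ],
)

```text
time: 11.35
eef_pos: [504.9, -44.7, 7.5]
ee_rot: [180.0, 0.0, 13.9]
contact_force: [-0.4, 1.3, -2.0]
grip_width: 34.8
```

Request:
play_rows(
  increments=[
    [0,0,-0.7,0,0,0,0],
    [0,0,-0.7,0,0,0,0],
    [0,0,-0.7,0,0,0,0],
  ],
)

```text
time: 11.6
eef_pos: [504.9, -44.8, 6.9]
ee_rot: [180.0, 0.0, 13.9]
contact_force: [-0.6, -0.9, -1.8]
grip_width: 34.8
```

Request:
play_rows(
  increments=[
    [0,0,-0.7,0,0,0,0],
    [0,0,-0.7,0,0,0,0],
    [0,0,-0.7,0,0,0,0],
  ],
)

```text
time: 11.85
eef_pos: [505.0, -44.8, 6.3]
ee_rot: [180.0, -0.0, 13.9]
contact_force: [1.3, 0.6, 0.2]
grip_width: 34.7
```

Request:
play_rows(
  increments=[
    [0,0,-0.4,0,0,0,0],
    [0,0,-0.4,0,0,0,0],
    [0,0,-0.4,0,0,0,0],
  ],
)

```text
time: 12.1
eef_pos: [505.0, -44.8, 6.3]
ee_rot: [180.0, -0.0, 13.9]
contact_force: [-2.6, 0.7, 6.3]
grip_width: 34.9
```

```bash
python3 - <<'E'
from h import *
s=bot.get_state(); print(s['contact_force'],s['moment'],s['eef_pos'])
E
```

```text
[-2.63725827  0.65463456  6.26299647] [ 0.10798711  0.45832711 -0.01645828] [505.03733841 -44.78716313   6.2805929 ]
```

It's resting on the plate at TCP z 6.3, so the plate is about 4.3 mm high and the gap about 10.7 mm. I expect contact after roughly 85 mm of travel. I'll ease the down-force and slide in along the stand's x.

Request:
play_rows(
  increments=[
    [2,0.5,0.4,0,0,0,0],
    [6,1.5,0.4,0,0,0,0],
    [12,3,0.4,0,0,0,0],
    [18,4.5,0.4,0,0,0,0],
    [24,6,0.4,0,0,0,0],
    [30,7.5,0.4,0,0,0,0],
    [36,9,0.4,0,0,0,0],
    [40,10,0.4,0,0,0,0],
    [43,10.7,0.4,0,0,0,0],
    [43,10.7,0.4,0,0,0,0],
  ],
)

```text
time: 12.93
eef_pos: [549.0, -33.9, 6.3]
ee_rot: [180.0, -0.0, 13.9]
contact_force: [1.1, 0.1, 2.0]
grip_width: 34.8
```

Request:
play_rows(
  increments=[
    [4,1,0,0,0,0,0],
    [8,2,0,0,0,0,0],
    [12,3,0,0,0,0,0],
    [14,3.5,0,0,0,0,0],
    [14,3.5,0,0,0,0,0],
  ],
)

```text
time: 13.35
eef_pos: [562.5, -30.5, 6.3]
ee_rot: [180.0, -0.0, 13.9]
contact_force: [-1.2, -0.2, 3.2]
grip_width: 34.7
```

Request:
play_rows(
  increments=[
    [2,0.5,0,0,0,0,0],
    [4,1,0,0,0,0,0],
    [6,1.5,0,0,0,0,0],
    [8,2,0,0,0,0,0],
    [8,2,0,0,0,0,0],
  ],
)

```text
time: 13.77
eef_pos: [570.1, -28.5, 6.3]
ee_rot: [180.0, 0.0, 13.9]
contact_force: [-2.3, -1.0, 4.0]
grip_width: 34.4
```

Request:
play_rows(
  increments=[
    [2,0.5,0,0,0,0,0],
    [4,1,0,0,0,0,0],
    [6,1.5,0,0,0,0,0],
    [6,1.5,0,0,0,0,0],
  ],
)

```text
time: 14.1
eef_pos: [576.1, -27.0, 6.3]
ee_rot: [180.0, -0.0, 13.9]
contact_force: [-2.5, 0.2, 4.6]
grip_width: 34.6
```

Request:
play_rows(
  increments=[
    [1,0.25,0,0,0,0,0],
    [2,0.5,0,0,0,0,0],
    [3,0.7,0,0,0,0,0],
    [3,0.7,0,0,0,0,0],
  ],
)

```text
time: 14.43
eef_pos: [578.8, -26.4, 6.3]
ee_rot: [180.0, 0.0, 13.9]
contact_force: [-4.0, -0.1, 5.3]
grip_width: 34.8
```

Request:
play_rows(
  increments=[
    [1,0.25,0,0,0,0,0],
    [2,0.5,0,0,0,0,0],
    [3,0.7,0,0,0,0,0],
    [3,0.7,0,0,0,0,0],
  ],
)

```text
time: 14.77
eef_pos: [581.8, -25.7, 6.3]
ee_rot: [180.0, 0.0, 13.9]
contact_force: [-4.7, -0.6, 5.9]
grip_width: 34.7
```

Request:
play_rows(
  increments=[
    [1,0.25,0,0,0,0,0],
    [2,0.5,0,0,0,0,0],
    [2,0.5,0,0,0,0,0],
  ],
)

```text
time: 15.02
eef_pos: [583.8, -25.2, 6.3]
ee_rot: [180.0, 0.0, 13.9]
contact_force: [-4.1, -1.0, 5.9]
grip_width: 34.9
```

Request:
play_rows(
  increments=[
    [1,0.25,0,0,0,0,0],
    [2,0.5,0,0,0,0,0],
    [2,0.5,0,0,0,0,0],
  ],
)

```text
time: 15.27
eef_pos: [585.8, -24.7, 6.3]
ee_rot: [180.0, 0.0, 13.9]
contact_force: [-3.6, -1.1, 5.1]
grip_width: 34.7
```

Request:
play_rows(
  increments=[
    [1,0.25,0.3,0,0,0,0],
    [2,0.5,0.3,0,0,0,0],
    [2,0.5,0.3,0,0,0,0],
  ],
)

```text
time: 15.52
eef_pos: [588.0, -24.0, 6.3]
ee_rot: [-180.0, -0.0, 13.9]
contact_force: [-0.8, -0.4, 1.0]
grip_width: 34.5
```

Request:
play_rows(
  increments=[
    [1,0.25,0,0,0,0,0],
    [1,0.25,0,0,0,0,0],
  ],
)

```text
time: 15.68
eef_pos: [589.0, -23.8, 6.3]
ee_rot: [-180.0, -0.0, 13.9]
contact_force: [-0.2, -0.0, 0.5]
grip_width: 34.4
```

Request:
play_rows(
  increments=[
    [1,0.25,0,0,0,0,0],
    [1,0.25,0,0,0,0,0],
  ],
)

```text
time: 15.85
eef_pos: [590.1, -23.5, 6.4]
ee_rot: [-180.0, -0.0, 13.9]
contact_force: [0.9, 0.2, -0.3]
grip_width: 34.7
```

Request:
play_rows(
  increments=[
    [1,0.25,-0.15,0,0,0,0],
    [1,0.25,-0.15,0,0,0,0],
  ],
)

```text
time: 16.02
eef_pos: [591.0, -23.3, 6.3]
ee_rot: [-180.0, -0.0, 13.9]
contact_force: [-0.6, 0.1, 0.1]
grip_width: 34.6
```

Request:
play_rows(
  increments=[
    [1,0.25,0,0,0,0,0],
    [1,0.25,0,0,0,0,0],
  ],
)

```text
time: 16.18
eef_pos: [592.0, -23.1, 6.3]
ee_rot: [180.0, -0.0, 13.9]
contact_force: [-1.7, -0.6, 0.2]
grip_width: 34.9
```

Request:
play_rows(
  increments=[
    [1,0.25,0,0,0,0,0],
    [1,0.25,0,0,0,0,0],
  ],
)

```text
time: 16.35
eef_pos: [592.5, -23.0, 6.3]
ee_rot: [180.0, 0.1, 13.9]
contact_force: [-4.5, -0.8, 2.2]
grip_width: 34.5
```

The wedge is meeting the panel at x≈592, as predicted. I'll tap it in with small steps.

Request:
play_rows(
  increments=[
    [1,0.25,0,0,0,0,0],
    [1,0.25,0,0,0,0,0],
  ],
)

```text
time: 16.52
eef_pos: [592.8, -22.9, 6.3]
ee_rot: [180.0, 0.2, 13.9]
contact_force: [-9.1, -2.9, 6.8]
grip_width: 35.1
```

Request:
play_rows(
  increments=[
    [1,0.25,0,0,0,0,0],
    [1,0.25,0,0,0,0,0],
  ],
)

```text
time: 16.68
eef_pos: [593.0, -22.9, 6.3]
ee_rot: [180.0, 0.2, 13.9]
contact_force: [-13.6, -2.6, 9.9]
grip_width: 34.6
```

Request:
play_rows(
  increments=[
    [0.8,0.2,0,0,0,0,0],
    [0.8,0.2,0,0,0,0,0],
    [0.8,0.2,0,0,0,0,0],
  ],
)

```text
time: 16.93
eef_pos: [593.1, -22.7, 6.3]
ee_rot: [180.0, 0.3, 13.8]
contact_force: [-17.1, -4.8, 11.5]
grip_width: 34.6
```

Request:
play_rows(
  increments=[
    [0.2,0,0.4,0,0,0,0],
    [0.4,0.1,0.5,0,0,0,0],
    [0.4,0.1,0.5,0,0,0,0],
  ],
)

```text
time: 17.18
eef_pos: [593.2, -22.8, 6.3]
ee_rot: [180.0, 0.4, 13.8]
contact_force: [-16.2, -4.5, 9.3]
grip_width: 34.9
```

Request:
play_rows(
  increments=[
    [0.3,0.1,0.4,0,0,0,0],
    [0.6,0.15,0.7,0,0,0,0],
    [0.6,0.15,0.7,0,0,0,0],
  ],
)

```text
time: 17.43
eef_pos: [593.5, -22.6, 6.3]
ee_rot: [-180.0, 0.4, 13.8]
contact_force: [-16.0, -5.7, 4.6]
grip_width: 34.7
```

Request:
play_rows(
  increments=[
    [0.4,0.1,0.1,0,0,0,0],
    [0.4,0.1,0.1,0,0,0,0],
    [0.4,0.1,0.1,0,0,0,0],
  ],
)

```text
time: 17.68
eef_pos: [593.5, -22.6, 6.3]
ee_rot: [-180.0, 0.4, 13.8]
contact_force: [-17.8, -6.6, 4.8]
grip_width: 34.6
```

At 19 N the wedge is seated. I'll relax the push, then open.

Request:
play_rows(
  increments=[
    [-0.8,-0.2,-0.3,0,0,0,0],
    [-1.5,-0.4,-0.6,0,0,0,0],
    [-1.5,-0.4,-0.6,0,0,0,0],
  ],
)

```text
time: 17.93
eef_pos: [593.6, -22.6, 6.4]
ee_rot: [-180.0, 0.2, 13.8]
contact_force: [-11.1, -3.5, 2.8]
grip_width: 34.7
```

Request:
play_rows(
  increments=[
    [-1,-0.3,-0.3,0,0,0,0],
    [-1.8,-0.5,-0.4,0,0,0,0],
    [-1.8,-0.5,-0.4,0,0,0,0],
  ],
)

```text
time: 18.18
eef_pos: [593.5, -22.7, 6.3]
ee_rot: [-180.0, 0.0, 13.9]
contact_force: [-1.8, -1.1, -1.6]
grip_width: 34.8
```

The wedge held position as the force went to zero, so it is jammed. I'll open, back off and rise.

Request:
play_rows(
  increments=[
    [0,0,0,0,0,0,0.5],
    [0,0,0,0,0,0,0.6],
    [0,0,0,0,0,0,0.7],
    [0,0,0,0,0,0,0.7],
    [0,0,4,0,0,0,0.7],
    [0,0,12,0,0,0,0.7],
    [0,0,24,0,0,0,0.7],
    [0,0,38,0,0,0,0.7],
    [-6,-1.5,58,0,0,0,0.7],
    [-16,-4,80,0,0,0,0.7],
    [-30,-7,105,0,0,0,0.7],
    [-50,-12,130,0,0,0,0.7],
  ],
)

```text
time: 19.18
eef_pos: [543.9, -34.7, 139.0]
ee_rot: [180.0, -0.1, 13.9]
contact_force: [0.7, -1.0, 0.3]
grip_width: 59.9
```

Request:
play_rows(
  increments=[
    [-25,-6,25,0,0,0,0.7],
    [-50,-12,45,0,0,0,0.7],
    [-70,-17,55,0,0,0,0.7],
    [-80,-20,60,0,0,0,0.7],
    [-80,-20,60,0,0,0,0.7],
    [-80,-20,60,0,0,0,0.7],
  ],
)

```text
time: 19.68
eef_pos: [464.3, -55.1, 198.1]
ee_rot: [179.9, -0.1, 13.8]
contact_force: [1.2, 0.2, 0.6]
grip_width: 59.7
```

```bash
python3 - <<'E'
from h import *
import pickle
s,c=snap('wrist','w5.png'); pickle.dump((s,c),open('w5.pkl','wb'))
print(s['eef_pos'],s['contact_force'],s['time'],s['grip_width'])
yaw=np.radians(13.9); ex=np.array([np.cos(yaw),np.sin(yaw)]); ey=np.array([-ex[1],ex[0]]);O=np.array([647,47])
print('expected heel px',[wpix(s,c,np.append(O+ex*(-67.5-22)+ey*y,26)) for y in(-73,-37)])
print('shut panel face bottom/free',[wpix(s,c,np.append(O+ex*-5+ey*y,15)) for y in(-100,0,100)])
E
```

```text
[464.34024675 -55.07086599 198.12596084] [1.16044516 0.24794252 0.62474526] 19.6833 59.66018317191223
expected heel px [array([340.96516667,  56.39291677]), array([299.27752221,  56.4048464 ])]
shut panel face bottom/free [array([374.69594978, -52.79398719]), array([253.36027616, -52.79115873]), array([131.95369057, -52.78832862])]
```

View pics/w5.png

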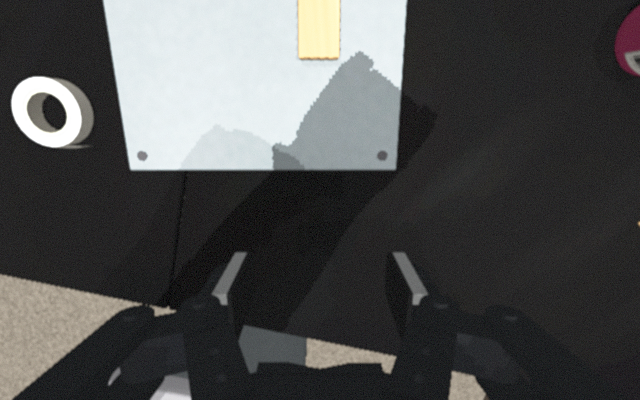

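The wedge heel is at row 58, columns 298-340, square and where I expected it. I'll move the arm aside so the top camera can see the gate.

Request:
play_rows(
  increments=[
    [0,-30,5,0,0,0,0.7],
    [0,-60,10,0,0,0,0.7],
    [0,-95,15,0,0,0,0.7],
    [0,-130,20,0,0,0,0.7],
    [0,-165,20,0,0,0,0.7],
    [0,-200,20,0,0,0,0.7],
    [0,-235,20,0,0,0,0.7],
    [0,-265,20,0,0,0,0.7],
    [0,-285,20,0,0,0,0.7],
    [0,-300,20,0,0,0,0.7],
    [0,-300,20,0,0,0,0.7],
  ],
)

```text
time: 20.65
eef_pos: [463.8, -357.2, 215.0]
ee_rot: [-179.9, 0.1, 13.8]
contact_force: [0.9, 0.6, -0.5]
grip_width: 59.9
```

```bash
python3 - <<'E'
from h import *
s,c=snap('top','t3.png'); s,d=snap('scene','s3.png')
a=cv2.resize(cv2.imread('pics/t3.png')[125:255,205:335],(400,400),interpolation=cv2.INTER_CUBIC)
b=cv2.resize(cv2.imread('pics/s3.png')[160:300,190:330],(400,400),interpolation=cv2.INTER_CUBIC)
cv2.imwrite('pics/fin.png',np.hstack([a,b])); print(s['time'],s['contact_force'],s['grip_width'])
E
```

```text
20.7 [1.07889337 0.6037227  0.0238151 ] 59.51955106264556
```

View pics/fin.png

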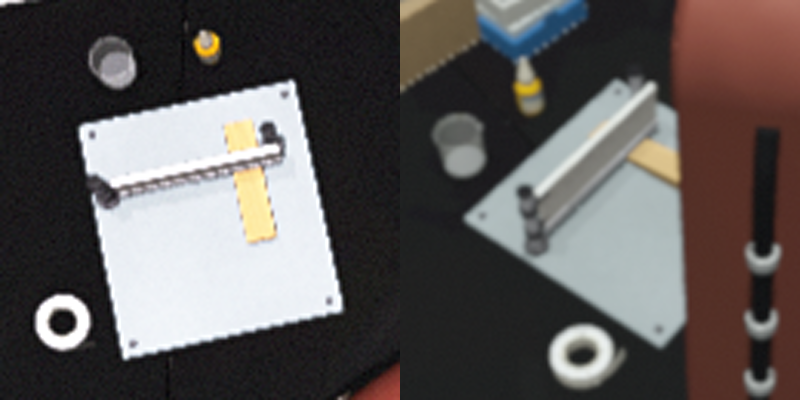

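The gate is shut against the stop post. The wedge is under it near the free end and square to it, and the beaker, dropper and tape stand where they were. Handing in.

```bash
python3 -c "
from rig import bot
print(bot.job_done())"
```

```text
the job is handed in; nothing more can be done
None
```

The gate is shut against its stop and the wedge is jammed under it near the free end. I handed the job in at about 20.7 s of the 64 s allowed.

- **Gate:** I pushed the panel shut with the closed fingers until the stop pushed back with about 10 N. The last top view shows it shut along the plate.
- **Wedge:** I gripped the larger wooden wedge at its heel and set it flat on the plate, which I felt at about 4.3 mm high. I slid it in thin end first, square to the gate and in line with the mark. It met the panel where I had calculated.
- **Jamming:** I tapped it in to about 19 N horizontal push. It did not move when I eased the push to about 2 N, so I let go. The later wrist view put the heel within about 2 pixels of where I expected it.
- **Surroundings:** The beaker, dropper and tape looked undisturbed in the final pictures, and the arm was clear of everything.

**One disagreement:** after contact the push rose faster than the stated 5 N per mm, by about 16 N over roughly 1.5 mm. Part of that was probably plate friction from my pressing down, so I eased the down-force for the last push.

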